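Hold the opened test cell against the fence for screwing down

TASK

Take the loose steel cover off the aluminium test cell by its ball knob and lay it flat, knob up, on the bare green worktop; do not drop it. Then slide the cell along the slotted plate until its end face sits flush against the steel fence, and keep pressing it there with a steady push of about 10 newtons (a kilo's weight, no ramming) so that a colleague can screw it down through its open top. Finish while still holding that push; leave everything else on the table where it lies.

Things in the scene. Friction and masses are not known exactly. Their poses are not given: they have to be found in the camera images.
- slot_plate: fixed aluminium T-slot plate, 200 (x) by 260 (y) by 20 mm high, lying on the green worktop; origin: centre of its underside, so its upper face is at +20 mm. Its x axis points across the slots towards the fence; the slots run along its y. Its place and yaw vary. At the table's right edge (y below -0.48 m) stands a fixed gauge stand, 275 mm high: keep the arm clear of it.
- fence: fixed straight steel bar, 20 (x) by 200 (y) by 30 mm high, bolted on the plate's upper face near its far edge (centre at plate x = +80 mm) with two screw heads (6 mm high) in its top; origin: centre of its underside; axes parallel to the plate's. Rigid.
- fence_face (a point): centre of the fence's working face (upright, looking to the plate's -x, at plate x = +70 mm), 15 mm above the plate's upper face; axes as the fence's. A cell pushed home has its origin 45 mm to the -x side of it. Where it sits along the fence does not matter, as long as its whole end face is on the fence.
- cell: loose aluminium test cell: open box, 90 (x) by 60 (y) by 42 mm high, walls and floor 8 mm thick, two screw holes in its floor; about 0.3 kg. Origin: centre of its underside. It stands covered on the plate, its +x end 25 to 70 mm short of the fence and askew by up to 0.25 rad, and slides easily (ground, oiled faces, friction about 0.2). The +x end face (60 mm wide) goes flat on the fence.
- cover: loose steel cover of the cell, about 0.2 kg: plate 90 by 60 by 4 mm, a 4 mm deep lip below (71 by 41 mm) with 1.5 mm play in the cell's mouth, a black ball knob on top. Origin: centre of the underside of the lip (4 mm below the cell's rim when closed); axes as the cell's. Lies on the worktop with its origin at height 0.
- cover_knob (a point): centre of the cover's black ball knob, 32 mm diameter, 32 mm above the cover's origin (top of the ball at 48 mm); pinch it here from above.
- press_weight: bystander: another steel plate with a black ball knob, 100 by 100 by 10 mm, 56 mm high with its 36 mm knob, lying on the worktop away from the plate; origin: centre of its underside. Not the cover: leave it.
- screw_dish: bystander: round steel dish with screws, 88 mm diameter, 18 mm high; origin: centre of its underside.
- caliper: bystander: digital caliper lying flat on the worktop at the right, 230 mm long along its y, about 75 mm over the jaws, 15 mm high; origin: underside, middle of its beam.
- cutter: bystander: yellow hand cutter, 145 mm long along its x, 32 mm wide, 25 mm high; origin: underside, near its middle.
- discs: bystander: stack of three dark red polymer specimen discs, 60 mm diameter, 18 mm high; origin: centre of its underside.
- hex_key: bystander: L-shaped hex key lying on the slotted plate near its +y edge, 6 mm thick, long leg 91 mm along its x, short leg 20 mm; origin: underside of the long leg's middle.
- t_nut: bystander: T-nut, 22 by 16 by 12 mm, lying on the slotted plate near its -y edge; origin: centre of its underside.
Not all that is in view belongs to the job. What is shaped like the cover but brown, pink or purple is not meant.

How it is judged:
On the way, in this order (a step that is already met when the one before it is completed fails the run):
1. the cover is off the cell, lying flat on the worktop, knob up, and let go (height (world z) of cover below 0.006 m and angle between cover's own z axis and vertical below 0.08 rad and linear speed of cover below 0.02 m/s and contact force between the fingers and cover below 0.05 N and contact force between cover and anything else above 0.5 N), for 0.2 s.
2. the cell is flush on the fence and pressed with 4 to 16 N (contact force between cell and fence between 4 and 16 N and x of cell in the frame of fence_face above -0.048 m and angle between the x axis of cell and the x axis of fence, either way round below 0.035 rad and y of cell in the frame of fence_face between -0.072 and 0.072 m and z of cell in the frame of slot_plate between 0.018 and 0.0225 m and angle between cell's own z axis and vertical below 0.04 rad and linear speed of cell below 0.02 m/s and contact force between any of the fingers, the arm and cell above 2 N), for 1 s.
At the end, for the whole second after the job is handed in: Still pressing: through the last second the cell bears on the fence with 4 to 16 N, its whole end face within 3 mm and 0.035 rad of the fence, flat on the slotted plate and still; the cover lies flat, knob up, on the worktop, untouched by the fingers (all of step 1 and all of step 2); the arm keeps its last pose, push and grip.
It fails at once if the cell is rammed on the fence (over 35 N) (contact force between cell and fence above 35 N).
It fails at once if the cover is dropped (falls faster than 0.45 m/s while not held) (contact force between the fingers and cover below 0.05 N and linear speed of cover above 0.45 m/s).
It fails at once if one of the bystanders is moved by more than 25 mm (distance of any of press_weight, screw_dish, caliper, cutter, discs, hex_key, t_nut from where it was at the start of the episode above 0.025 m).
It also fails if it takes over 58 s, if anything falls off the work surface, if the arm or the gripper's body presses on something with over 40 N, if the wrist force passes 120 N, or if a joint passes its speed limit or range.

ROBOT

A 7-joint arm with a two-finger parallel gripper is mounted at the origin on the work surface. World frame = base frame: x ahead of the robot, y to its left, z up, the work surface at z = 0. Lengths are in m, angles in rad, forces in N, time in s.
With the tool pointing down it reaches from about 0.4 to 0.925 m from the base axis. Payload 4.1 kg.
Tool frame: the origin (TCP) lies at the very end of the fingers, on their centre line; the grasp point (between the pads) lies 19 mm behind it; z points along the fingers, y is the line along which they close (so a half turn about z gives the same grasp; the last joint's range is limited). The gripper opens to 85 mm and grips with 20 to 120 N. Pads are 22 mm wide; open, the fingers measure 114 mm over their backs; the gripper's body (76 mm by 85 mm) begins 54 mm behind the grasp point. The pads swing forward as they close: fully open they stand 13 mm farther back than shut.
Start: joints at [-1.386, 0.398, 0.045, 1.537, -0.019, 1.207, -0.051], TCP at [0.182, 0.624, 0.231] pointing down, gripper open.
Joint ranges: [-2.82, 2.82], [-0.49, 2.23], [-1.37, 1.46], [0, 2.46], [-1.36, 4.5], [0.23, 2], [-2.94, 2.94]. Speed limits (rad/s): [2.57, 2.57, 3.14, 3.14, 3.14, 3.14, 3.14].

INTERFACE

Orientations are given as [roll, pitch, yaw] about the fixed x, y, z axes, in that order (R = Rz(yaw) Ry(pitch) Rx(roll)).
In Python, from station import r, imaging, models gives the robot as it stands.
- The arm moves only by the tool carry_out, never from a script. Its arguments are lists of equal length, an entry for each row: "xyz": the shift along the tool's x, y, z in m, a list of three; "spin": the turn about the tool's z in rad; "fingers": the finger opening in m, from 0 to 0.0854. A call has 1 to 12 rows; each row is the pose to reach, as a shift and turn from the pose commanded when the call began, along the tool's axes at that moment; what a row does not reach only later rows make up. A row lasts 1/12 s, in which the tool goes at most 41.7 mm and 7.16 degrees, less where a joint would pass 70% of its speed; a pose out of reach is approached as far as the arm can. A call with a gripper value outside its range is refused whole. The fingers move at their own pace and stop on an object; the grip force is fixed at half the most. Time passes only in rows, so rows that repeat a pose let the fingers close. It gives the time, the measured TCP pose, the force, the opening and the grip force at its end, in the units of the state.
- r.get_obs(): the state, without advancing time (a new reading comes with each control period).
- imaging.grab_frame(name): name is "scene" or "top"; returns a dict with "image" (480x640x3 uint8, blue, green, red), "fx", "fy", "cx", "cy" (pixels), "world_to_cam" (4x4, takes a point from world to camera coordinates). Camera axes: x right, y down, z forward; pixel columns grow to the right and rows downward; lengths in m; the calibration is good to about 2 mm. A picture is of the moment at which its call begins. There is no depth.
- r.sign_off(): hands the job in; it is judged then, once.
Trained networks look in a picture, given as the dict that the camera call returned (one of the last four; its "shot" number tells which), for a name from the list of things; names that differ only in an ending like _2 or _b are one class to them, and where a whole thing is asked for, a point or a joint stands for the part that bears it (a point fixed in the world has none). Each returns a list of dicts, best first, with "confidence" (0 to 1); they miss things now and then, are a little off and sometimes report something else, mostly with a low value. They report only what shows in the picture. A call takes as long as a camera call. They do not tell look-alikes from the thing itself.
- models.outline_of(picture, thing): "mask" (480x640 bool, what is visible of it) and "bbox" ([left, top, right, bottom] in pixels, round what is visible of it).
The state is a dict: "clock": time; "joint_positions": joint angles; "qd": joint speeds; "joint_efforts": joint torques, N m; "ee_pos": TCP position; "tcp_rot": TCP orientation; "wrist_force": force on the tool from outside, world axes, zero at the start; "moment": the same for the moment, N m; "opening": finger opening in m; "grasp_force": force on a finger pad.
Only numpy, scipy, OpenCV 4.12 (cv2) and the standard library are available. Lean on these libraries where they do the work, as an engineer would, in place of code of your own. Each camera call takes 0.05 s, during which the arm holds its last target. There are 200 camera calls.

## Working session

There is one attempt and no reset: what is moved stays moved. The work goes in short steps, Python scripts to look and compute and a tool call to move; the robot and the scene stay as the last step left them, time stands still between calls to the robot, and variables do not carry over. Pictures are saved under pics/ and viewed, at most 10 in all, crops included, and the job is handed in when it is done.

Besides the shell and the picture viewer there is one more tool, called after "Emit:" as a command line: name --pt "numbers of a row" for each row, then --argument value for the rest. carry_out: Moves the arm, as the interface text tells. Its arguments: {"type":"object","properties":{"xyz":{"type":"array","items":{"type":"array","items":{"type":"number"}}},"spin":{"type":"array","items":{"type":"number"}},"fingers":{"type":"array","items":{"type":"number"}}},"required":["xyz","spin","fingers"]}

```bash
mkdir -p pics; cat > h.py <<'E'
import numpy as np, cv2
from station import r, imaging, models
def ray(f,u,v):
    T=np.array(f["world_to_cam"]);R=T[:3,:3];t=T[:3,3]
    d=R.T@np.array([(u-f["cx"])/f["fx"],(v-f["cy"])/f["fy"],1]);return -R.T@t,d
def atz(f,u,v,z):
    c,d=ray(f,u,v);return c+d*(z-c[2])/d[2]
def proj(f,p):
    T=np.array(f["world_to_cam"]);q=T[:3,:3]@np.array(p)+T[:3,3]
    return np.array([f["fx"]*q[0]/q[2]+f["cx"],f["fy"]*q[1]/q[2]+f["cy"]])
def tri(obs):
    A=np.zeros((3,3));b=np.zeros(3)
    for f,(u,v) in obs:
        c,d=ray(f,u,v);d=d/np.linalg.norm(d);P=np.eye(3)-np.outer(d,d);A+=P;b+=P@c
    return np.linalg.solve(A,b)
E
python3 - <<'E'
from h import *
np.set_printoptions(precision=4,suppress=True)
F={n:imaging.grab_frame(n) for n in("top","scene")}
for n,f in F.items():
    cv2.imwrite(f"pics/{n}0.png",f["image"])
    print(n,ray(f,f["cx"],f["cy"]))
    for t in("slot_plate","fence","cell","cover","cover_knob","press_weight","screw_dish","caliper","cutter","discs","hex_key","t_nut"):
        for o in models.outline_of(f,t)[:3]:
            m=o["mask"].astype(np.uint8);v,u=np.nonzero(m)
            print(t,round(o["confidence"],2),[int(x) for x in o["bbox"]],u.mean().round(1),v.mean().round(1),len(u),atz(f,u.mean(),v.mean(),0.03).round(3))
o=r.get_obs();print(o)
E
```

```text
top (array([ 0.344 , -0.0401,  1.3968]), array([ 0.1555,  0.0172, -0.9877]))
slot_plate 0.94 [281, 180, 383, 272] 331.6 226.4 4938 [ 0.605 -0.051  0.03 ]
fence 0.87 [288, 189, 355, 215] 322.3 200.9 490 [ 0.682 -0.021  0.03 ]
cell 0.64 [316, 216, 348, 249] 333.7 232.5 611 [ 0.587 -0.058  0.03 ]
cell 0.54 [346, 242, 345, 245] 345.5 245.0 2 [ 0.55  -0.093  0.03 ]
cover 0.96 [331, 139, 348, 169] 341.0 153.6 514 [ 0.831 -0.074  0.03 ]
cover 0.94 [316, 217, 351, 250] 333.4 232.3 640 [ 0.587 -0.057  0.03 ]
cover 0.72 [361, 288, 387, 322] 374.5 304.9 589 [ 0.377 -0.18   0.03 ]
cover_knob 0.88 [319, 216, 346, 253] 333.5 232.8 643 [ 0.586 -0.057  0.03 ]
cover_knob 0.86 [329, 138, 351, 168] 340.4 153.4 515 [ 0.832 -0.073  0.03 ]
cover_knob 0.85 [293, 295, 316, 323] 303.3 308.1 625 [0.363 0.025 0.03 ]
press_weight 0.95 [414, 206, 462, 252] 437.5 228.0 1129 [ 0.608 -0.365  0.03 ]
press_weight 0.28 [420, 284, 442, 301] 430.4 290.5 355 [ 0.423 -0.342  0.03 ]
screw_dish 0.57 [178, 207, 206, 238] 190.9 222.8 657 [0.606 0.369 0.03 ]
caliper 0.69 [456, 274, 486, 354] 469.0 319.1 916 [ 0.344 -0.451  0.0
[... 1271 characters left out ...]
0] 446.0 153.1 544 [0.35  0.348 0.03 ]
hex_key 0.38 [349, 230, 378, 254] 362.5 243.5 99 [0.582 0.044 0.03 ]
t_nut 0.54 [279, 281, 290, 290] 284.5 285.5 64 [ 0.651 -0.164  0.03 ]
{'clock': 1.3, 'joint_positions': array([-1.386 ,  0.3984,  0.0451,  1.5366, -0.0187,  1.2069, -0.0507]), 'qd': array([ 0.0004,  0.0016,  0.0008,  0.0007,  0.0003, -0.0011, -0.    ]), 'joint_efforts': array([  0.0002, -47.5002,   1.3632, -25.4516,   0.0115,   0.0006,
         0.    ]), 'ee_pos': array([0.182 , 0.624 , 0.2314]), 'tcp_rot': array([3.1415, 0.    , 2.8579]), 'wrist_force': array([-0.0672, -0.2888,  0.0174]), 'moment': array([ 0.0024,  0.0021, -0.0264]), 'grasp_force': 0.0, 'opening': 0.08523111799880245}
```

View pics/top0.png

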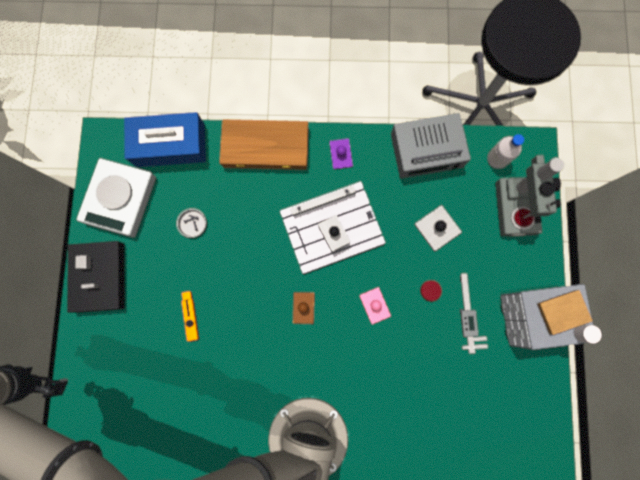

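View pics/scene0.png

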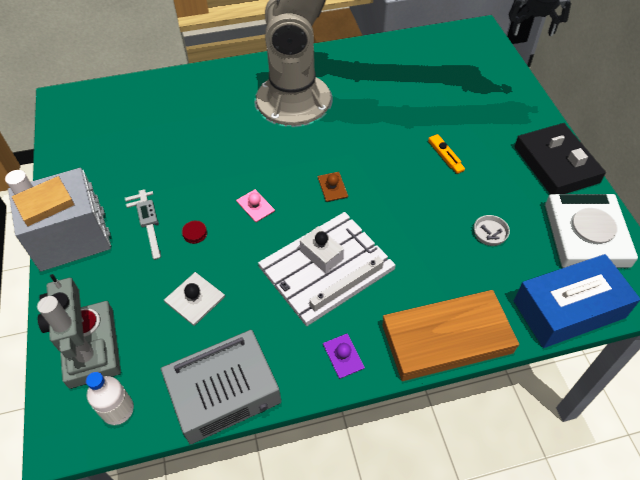

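The candidates in the top view are:
- black-knob plate on the cell at (334,232)
- black-knob plate on the worktop at (440,227)
- purple plate at (341,153)
- brown plate at (303,308)
- pink plate at (375,305)

The cover is the one at (334,232): it has a black knob and sits on the cell on the slotted plate. The plate at (440,227) is the press_weight, and the coloured ones are decoys. I'll confirm this in an enlarged crop and fit the poses.

```bash
cat > fit.py <<'E'
from h import *
from scipy.optimize import minimize
S=4
def box(x0,x1,y0,y1,z0,z1): return np.array([[x,y,z] for x in(x0,x1) for y in(y0,y1) for z in(z0,z1)])
def ball(c,R):
    a=np.random.RandomState(0).randn(300,3);return np.array(c)+R*a/np.linalg.norm(a,axis=1)[:,None]
PLATE=[box(-.1,.1,-.13,.13,0,.02),box(.07,.09,-.1,.1,.02,.05)]
def cellparts(cover): return [box(-.045,.045,-.03,.03,.02,.066 if cover else .062)]+([ball((0,0,.09),.016)] if cover else [])
COVER=[box(-.045,.045,-.03,.03,.004,.008),ball((0,0,.032),.016)]
def sil(f,parts,p):
    im=np.zeros((480*S,640*S),np.uint8);c,s=np.cos(p[2]),np.sin(p[2])
    for P in parts:
        W=P@np.array([[c,s,0],[-s,c,0],[0,0,1]])+[p[0],p[1],0]
        q=np.array([proj(f,w) for w in W]);q=((q+.5)*S).round().astype(np.int32)
        cv2.fillConvexPoly(im,cv2.convexHull(q),1)
    return im
def fit(frames,masks,parts,p0):
    M=[(cv2.resize(m.astype(np.float32),None,fx=S,fy=S,interpolation=cv2.INTER_LINEAR)>.5) for m in masks]
    def cost(p):
        e=0
        for f,m in zip(frames,M):
            s=sil(f,parts,p)>0;e+=1-(s&m).sum()/(s|m).sum()
        return e
    sx=np.array(p0)+np.array([[0,0,0],[.008,0,0],[0,.008,0],[0,0,.15]])
    o=minimize(cost,p0,method="Nelder-Mead",options=dict(initial_simplex=sx,xatol=2e-4,fatol=1e-5,maxiter=120));return o.x,o.fun
def mask(f,names,near,rad=40):
    out=np.zeros((480,640),bool)
    for n in names:
        for o in models.outline_of(f,n):
            m=o["mask"]
            if not m.any(): continue
            v,u=np.nonzero(m)
            if o["confidence"]>.5 and np.hypot(u.mean()-near[0],v.mean()-near[1])<rad: out|=m;break
    return out
E
cat > m1.py <<'E'
from fit import *
np.set_printoptions(precision=4,suppress=True)
F={n:imaging.grab_frame(n) for n in("top","scene")}
fs=[F["top"],F["scene"]]
A=np.hstack([cv2.resize(f["image"][y:y+130,x:x+130],(400,400),interpolation=cv2.INTER_CUBIC) for f,x,y in((fs[0],267,160),(fs[1],262,202))])
cv2.imwrite("pics/crop1.png",A)
hull=lambda m:cv2.fillConvexPoly(np.zeros((480,640),np.uint8),cv2.convexHull(np.argwhere(m)[:,::-1].astype(np.int32).copy()),1)>0
pm=[mask(fs[0],["slot_plate"],(331,226)),mask(fs[1],["slot_plate"],(326,271))]
for y0 in (.33,.15,.5):print("plate both",*fit(fs,pm,PLATE,[.6,-.05,y0]))
for i in(0,1):print("plate",i,*fit([fs[i]],[pm[i]],PLATE,[.6,-.05,.33]))
cm=[mask(fs[0],["cell","cover"],(333,232),10),mask(fs[1],["cell","cover"],(322,246),12)]
print([m.sum() for m in cm])
# own thresholds: knob
K=[]
for f,(u0,v0) in zip(fs,((334,232),(321,239))):
    g=f["image"].max(2).astype(float)[v0-14:v0+15,u0-14:u0+15]
    n,l,st,ce=cv2.connectedComponentsWithStats((g<75).astype(np.uint8))
    k=l[14,14] or 1+st[1:,4].argmax();print("knob",ce[k]+[u0-14,v0-14],st[k]);K.append((f,ce[k]+[u0-14,v0-14]))
p=tri(K);print("knob3d",p,[proj(f,p)-c for f,c in K])
for y0 in(.2,.5):
    print("cell both",*fit(fs,cm,cellparts(1),[p[0],p[1],y0]))
print("cell top",*fit(fs[:1],cm[:1],cellparts(1),[p[0],p[1],.35]))
E
python3 m1.py
```

```text
plate both [ 0.6079 -0.0523  0.3784] 0.3793035678469995
plate both [ 0.6081 -0.0525  0.3839] 0.37983767521871104
plate both [ 0.6081 -0.0522  0.376 ] 0.37945230364699944
plate 0 [ 0.6076 -0.0513  0.3783] 0.17459753022564173
plate 1 [ 0.6084 -0.0531  0.378 ] 0.20101695947386045
[np.int64(643), np.int64(1216)]
knob [333.9155 231.4225] [10  9  9 10 71]
knob [320.7808 238.5685] [  8   7  13  15 146]
knob3d [ 0.5802 -0.0586  0.0835] [array([0.3276, 0.0736]), array([ 0.4091, -0.0248])]
cell both [ 0.5827 -0.0586  0.5202] 0.16903352926966397
cell both [ 0.5818 -0.0588  0.5148] 0.17273461171416882
cell top [ 0.5832 -0.0584  0.4792] 0.10436300174520075
```

View pics/crop1.png

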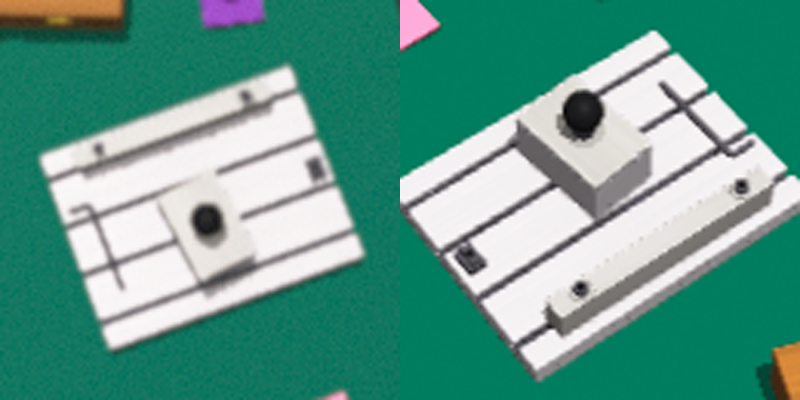

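The crop confirms it. The black-knob cover sits on the cell at top-crop (207,220), scene-crop (583,115), askew from the fence. The hex key is at top-crop (100,240) and the T-nut at (315,168). I'll refine the plate and cell poses from non-green silhouettes.

```bash
cat > m2.py <<'E'
from fit import *
np.set_printoptions(precision=4,suppress=True)
fs=[imaging.grab_frame(n) for n in("top","scene")]
M=[]
for f,(u,v) in zip(fs,((320,240),(300,270))):
    b,g,r_=[f["image"][...,i].astype(int) for i in range(3)]
    n,l,st,ce=cv2.connectedComponentsWithStats(((r_>g*.75)&(r_>60)|((l0:=f["image"].max(2))<0)).astype(np.uint8))
    k=l[v-8:v+8,u-8:u+8];k=np.bincount(k[k>0]).argmax()
    c,_=cv2.findContours((l==k).astype(np.uint8),cv2.RETR_EXTERNAL,cv2.CHAIN_APPROX_NONE)
    M.append(cv2.drawContours(np.zeros((480,640),np.uint8),c,-1,1,-1)>0);print(st[k])
X=[box(-.1,.1,-.13,.13,0,.02)]
for s in(fs,fs[:1],fs[1:]):
    m=[M[0 if f is fs[0] else 1] for f in s]
    # cell/knob/fence lie inside outline nearly; use plate+fence
    print(*fit(s,m,PLATE,[.608,-.052,.37]))
r_=r.get_obs()
E
python3 m2.py
```

```text
[ 280  181  106   93 5942]
[ 258  212  137  114 7985]
[ 0.6072 -0.0534  0.3802] 0.04877506897461592
[ 0.6069 -0.0513  0.3822] 0.03132510065438354
[ 0.6076 -0.0542  0.383 ] 0.01141320040728866
```

```bash
cat > d.py <<'E'
import sys
from h import *
from scipy.spatial.transform import Rotation as Ro
o=r.get_obs();x,y,z,psi=map(float,sys.argv[1:5])
R=Ro.from_euler("xyz",o["tcp_rot"]).as_matrix()
print("shift",(R.T@(np.array([x,y,z])-o["ee_pos"])).round(4),"spin",round((o["tcp_rot"][2]-psi+np.pi)%(2*np.pi)-np.pi,4))
print({k:np.round(v,4) for k,v in o.items() if k in("clock","ee_pos","tcp_rot","wrist_force","opening","grasp_force","joint_positions")})
E
python3 d.py .58 -.0585 .18 .515
```

```text
shift [-0.5732 -0.5438  0.0513] spin 2.3429
{'clock': np.float64(1.8), 'joint_positions': array([-1.386 ,  0.3984,  0.0451,  1.5366, -0.0187,  1.2069, -0.0507]), 'ee_pos': array([0.182 , 0.624 , 0.2314]), 'tcp_rot': array([3.1415, 0.    , 2.8579]), 'wrist_force': array([-0.2671, -0.392 , -0.1301]), 'grasp_force': np.float64(0.0), 'opening': np.float64(0.0851)}
```

Emit:
carry_out --pt "-0.573 -0.544 0.0" --pt "-0.573 -0.544 0.0" --pt "-0.573 -0.544 0.0" --pt "-0.573 -0.544 0.0" --pt "-0.573 -0.544 0.0" --pt "-0.573 -0.544 0.0" --pt "-0.573 -0.544 0.0" --pt "-0.573 -0.544 0.0" --pt "-0.573 -0.544 0.0" --pt "-0.573 -0.544 0.0" --pt "-0.573 -0.544 0.0" --pt "-0.573 -0.544 0.0" --spin '[2.343,2.343,2.343,2.343,2.343,2.343,2.343,2.343,2.343,2.343,2.343,2.343]' --fingers '[0.085,0.085,0.085,0.085,0.085,0.085,0.085,0.085,0.085,0.085,0.085,0.085]'

```text
clock: 2.8
ee_pos: [0.4344, 0.1902, 0.2318]
tcp_rot: [3.141, -0.001, 1.352]
wrist_force: [0.6, -0.8, -0.8]
opening: 0.0851
grasp_force: 0.0
```

```bash
python3 d.py .58 -.0585 .18 .515
```

```text
shift [-0.2113  0.1961  0.0516] spin 0.837
{'clock': np.float64(2.8), 'joint_positions': array([-0.9888,  0.0847,  0.519 ,  1.9514, -0.0477,  1.1157, -0.6693]), 'ee_pos': array([0.4344, 0.1902, 0.2318]), 'tcp_rot': array([ 3.1411e+00, -1.5000e-03,  1.3520e+00]), 'wrist_force': array([ 0.56  , -0.7913, -0.7997]), 'grasp_force': np.float64(0.0), 'opening': np.float64(0.0851)}
```

Emit:
carry_out --pt "-0.211 0.196 0.04" --pt "-0.211 0.196 0.04" --pt "-0.211 0.196 0.04" --pt "-0.211 0.196 0.04" --pt "-0.211 0.196 0.04" --pt "-0.211 0.196 0.04" --pt "-0.211 0.196 0.04" --pt "-0.211 0.196 0.04" --pt "-0.211 0.196 0.04" --pt "-0.211 0.196 0.04" --pt "-0.211 0.196 0.04" --pt "-0.211 0.196 0.04" --spin '[0.837,0.837,0.837,0.837,0.837,0.837,0.837,0.837,0.837,0.837,0.837,0.837]' --fingers '[0.085,0.085,0.085,0.085,0.085,0.085,0.085,0.085,0.085,0.085,0.085,0.085]'

```text
clock: 3.8
ee_pos: [0.5805, -0.0536, 0.1915]
tcp_rot: [-3.14, -0.001, 0.524]
wrist_force: [-0.4, -0.1, 0.5]
opening: 0.0849
grasp_force: 0.0
```

```bash
python3 d.py .581 -.0585 .069 .515
```

```text
shift [-0.0022  0.0046  0.1225] spin 0.009
{'clock': np.float64(3.8), 'joint_positions': array([-0.5666,  0.4012,  0.7615,  1.7641, -0.309 ,  1.0995, -0.7491]), 'ee_pos': array([ 0.5805, -0.0536,  0.1915]), 'tcp_rot': array([-3.1404e+00, -9.0000e-04,  5.2400e-01]), 'wrist_force': array([-0.3537, -0.0846,  0.5156]), 'grasp_force': np.float64(0.0), 'opening': np.float64(0.0849)}
```

Emit:
carry_out --pt "0 0 0.03" --pt "0 0 0.06" --pt "0 0 0.06" --pt "0 0 0.06" --spin '[0,0,0,0]' --fingers '[0.085,0.085,0.085,0.085]'

```text
clock: 4.13
ee_pos: [0.5796, -0.0542, 0.1307]
tcp_rot: [-3.14, 0.002, 0.523]
wrist_force: [1.0, 0.4, 0.6]
opening: 0.0851
grasp_force: 0.0
```

```bash
python3 d.py .581 -.0585 .069 .515
```

```text
shift [-0.0008  0.0046  0.0617] spin 0.0077
{'clock': np.float64(4.1333), 'joint_positions': array([-0.5301,  0.4699,  0.7227,  1.8237, -0.3669,  0.989 , -0.7028]), 'ee_pos': array([ 0.5796, -0.0542,  0.1307]), 'tcp_rot': array([-3.1396e+00,  2.1000e-03,  5.2270e-01]), 'wrist_force': array([0.9862, 0.4492, 0.6095]), 'grasp_force': np.float64(0.0), 'opening': np.float64(0.0851)}
```

Emit:
carry_out --pt "-0.001 0.0045 0.02" --pt "-0.001 0.0045 0.04" --pt "-0.001 0.0045 0.055" --pt "-0.001 0.0045 0.0615" --pt "-0.001 0.0045 0.0615" --pt "-0.001 0.0045 0.0615" --pt "-0.001 0.0045 0.0615" --spin '[0.008,0.008,0.008,0.008,0.008,0.008,0.008]' --fingers '[0.085,0.085,0.085,0.085,0.085,0.085,0.085]'

```text
clock: 4.72
ee_pos: [0.5834, -0.0601, 0.0715]
tcp_rot: [3.14, -0.003, 0.513]
wrist_force: [-0.1, -0.1, 0.8]
opening: 0.085
grasp_force: 0.0
```

```bash
python3 d.py .581 -.0585 .069 .515; python3 - <<'E'
from h import *
a=imaging.grab_frame("scene")["image"][180:300,240:400];b=imaging.grab_frame("top")["image"][180:300,260:420]
cv2.imwrite("pics/g1.png",np.vstack([cv2.resize(i,None,fx=2.5,fy=2.5,interpolation=2) for i in(a,b)]))
E
```

```text
shift [-0.0014 -0.0026  0.0025] spin -0.0018
{'clock': np.float64(4.7167), 'joint_positions': array([-0.4775,  0.5489,  0.6737,  1.8617, -0.4368,  0.8797, -0.6491]), 'ee_pos': array([ 0.5834, -0.0601,  0.0715]), 'tcp_rot': array([ 3.1402e+00, -2.7000e-03,  5.1320e-01]), 'wrist_force': array([-0.1184, -0.1213,  0.7763]), 'grasp_force': np.float64(0.0), 'opening': np.float64(0.085)}
```

View pics/g1.png

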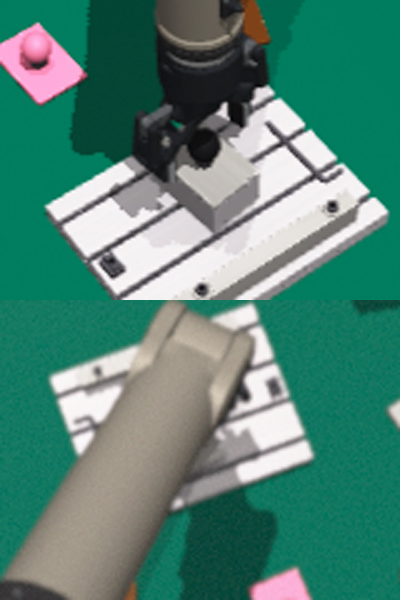

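The scene view shows the knob, at crop (205,145), between the open fingers. I'll lower a touch and close.

Emit:
carry_out --pt "-0.001 -0.001 0.003" --pt "-0.001 -0.001 0.003" --pt "-0.001 -0.001 0.003" --pt "-0.001 -0.001 0.003" --pt "-0.001 -0.001 0.003" --pt "-0.001 -0.001 0.003" --pt "-0.001 -0.001 0.003" --pt "-0.001 -0.001 0.003" --pt "-0.001 -0.001 0.003" --pt "-0.001 -0.001 0.003" --pt "-0.001 -0.001 0.003" --pt "-0.001 -0.001 0.003" --spin '[0,0,0,0,0,0,0,0,0,0,0,0]' --fingers '[0.085,0.06,0.045,0.02,0.02,0.02,0.02,0.02,0.02,0.02,0.02,0.02]'

```text
clock: 5.82
ee_pos: [0.5809, -0.0597, 0.0671]
tcp_rot: [3.142, -0.0, 0.513]
wrist_force: [-2.2, 0.6, 5.8]
opening: 0.0291
grasp_force: 59.0
```

Emit:
carry_out --pt "0 0 -0.003" --pt "0 0 -0.006" --pt "0 0 -0.009" --pt "0 0 -0.012" --pt "0 0 -0.015" --pt "0 0 -0.018" --pt "0 0 -0.018" --pt "0 0 -0.018" --spin '[0,0,0,0,0,0,0,0]' --fingers '[0.02,0.02,0.02,0.02,0.02,0.02,0.02,0.02]'

```text
clock: 6.48
ee_pos: [0.5809, -0.0596, 0.085]
tcp_rot: [3.141, -0.001, 0.513]
wrist_force: [0.7, -0.1, -2.3]
opening: 0.029
grasp_force: 59.2
```

```bash
python3 d.py .55 .20 .085 .515; python3 - <<'E'
from h import *
a=imaging.grab_frame("scene")["image"][180:300,240:400]
cv2.imwrite("pics/g2.png",cv2.resize(a,None,fx=4,fy=4,interpolation=2))
E
```

```text
shift [ 0.1005 -0.2413  0.    ] spin -0.0021
{'clock': np.float64(6.4833), 'joint_positions': array([-0.4903,  0.5289,  0.6875,  1.8572, -0.4199,  0.9042, -0.6623]), 'ee_pos': array([ 0.5809, -0.0596,  0.085 ]), 'tcp_rot': array([ 3.1415e+00, -5.0000e-04,  5.1290e-01]), 'wrist_force': array([ 0.6779, -0.0842, -2.2936]), 'grasp_force': np.float64(59.2411), 'opening': np.float64(0.029)}
```

View pics/g2.png

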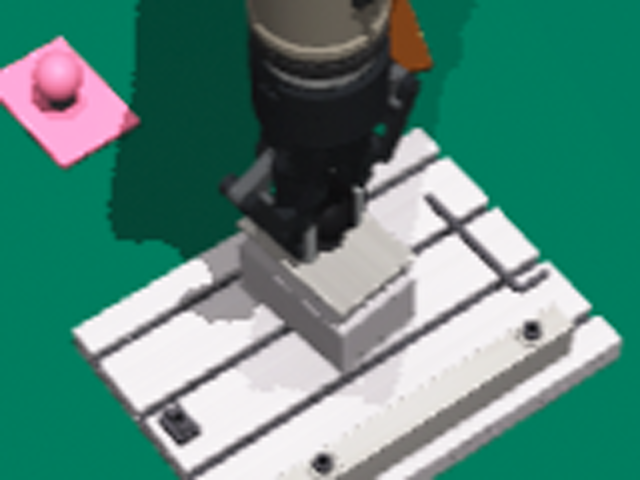

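The cover hangs level just above the cell at crop (340,265), and the wrist load of about 2.3 N matches its weight. Now I'll carry it to bare worktop near (0.55, 0.20).

Emit:
carry_out --pt "0 0 -0.02" --pt "0 0 -0.04" --pt "0 -0.01 -0.06" --pt "0.01 -0.03 -0.06" --pt "0.025 -0.06 -0.06" --pt "0.04 -0.09 -0.06" --pt "0.05 -0.12 -0.06" --pt "0.065 -0.15 -0.06" --pt "0.08 -0.18 -0.06" --pt "0.09 -0.21 -0.06" --pt "0.098 -0.235 -0.06" --pt "0.1 -0.241 -0.06" --spin '[0,0,0,0,0,0,0,0,0,0,0,0]' --fingers '[0.02,0.02,0.02,0.02,0.02,0.02,0.02,0.02,0.02,0.02,0.02,0.02]'

```text
clock: 7.53
ee_pos: [0.5478, 0.2064, 0.1441]
tcp_rot: [-3.138, -0.0, 0.521]
wrist_force: [0.1, 1.1, -3.2]
opening: 0.0293
grasp_force: 59.7
```

Emit:
carry_out --pt "0 0 0.01" --pt "0 0 0.03" --pt "0 0 0.05" --pt "0 0 0.07" --pt "0 0 0.09" --pt "0 0 0.105" --pt "0 0 0.115" --pt "0 0 0.115" --pt "0 0 0.115" --spin '[0,0,0,0,0,0,0,0,0]' --fingers '[0.02,0.02,0.02,0.02,0.02,0.02,0.02,0.02,0.02]'

```text
clock: 8.28
ee_pos: [0.5497, 0.1979, 0.0295]
tcp_rot: [3.141, 0.001, 0.511]
wrist_force: [1.0, 0.4, -1.6]
opening: 0.0294
grasp_force: 59.7
```

```bash
python3 d.py .55 .20 .009 .515; python3 - <<'E'
from h import *
a=imaging.grab_frame("scene")["image"][140:290,320:520]
cv2.imwrite("pics/g3.png",cv2.resize(a,None,fx=3,fy=3,interpolation=2))
E
```

```text
shift [ 0.0013 -0.0017  0.0205] spin -0.0039
{'clock': np.float64(8.2833), 'joint_positions': array([-0.8762,  0.5959,  0.6061,  1.8861, -0.4595,  0.8026, -1.0836]), 'ee_pos': array([0.5497, 0.1979, 0.0295]), 'tcp_rot': array([3.1409e+00, 9.0000e-04, 5.1110e-01]), 'wrist_force': array([ 1.0224,  0.3654, -1.6148]), 'grasp_force': np.float64(59.6884), 'opening': np.float64(0.0294)}
```

View pics/g3.png

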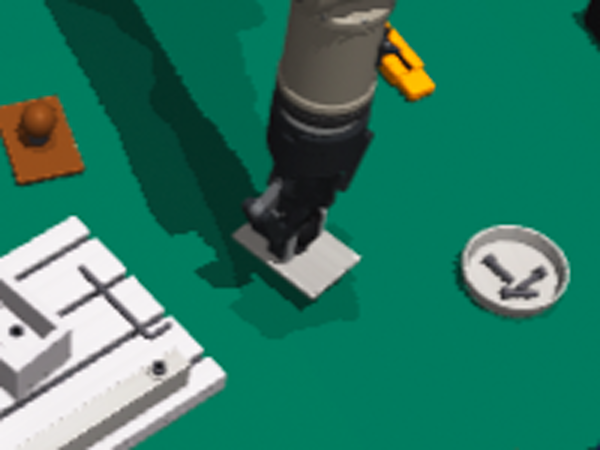

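The cover hangs level over bare green at crop (300,262), clear of the plate and the dish. I'll lower it gently.

Emit:
carry_out --pt "0 0 0.006" --pt "0 0 0.012" --pt "0 0 0.016" --pt "0 0 0.018" --pt "0 0 0.0195" --pt "0 0 0.0205" --pt "0 0 0.0205" --pt "0 0 0.0205" --spin '[0,0,0,0,0,0,0,0]' --fingers '[0.02,0.02,0.02,0.02,0.02,0.02,0.02,0.02]'

```text
clock: 9.0
ee_pos: [0.5498, 0.1995, 0.0094]
tcp_rot: [-3.142, -0.0, 0.513]
wrist_force: [0.1, 0.4, -2.1]
opening: 0.0294
grasp_force: 59.8
```

Not touching yet (still about -2.1 N), so I'll creep down.

Emit:
carry_out --pt "0 0 0.0005" --pt "0 0 0.001" --pt "0 0 0.0015" --pt "0 0 0.0015" --spin '[0,0,0,0]' --fingers '[0.02,0.02,0.02,0.02]'

```text
clock: 9.33
ee_pos: [0.5499, 0.1995, 0.0091]
tcp_rot: [-3.141, -0.001, 0.513]
wrist_force: [-2.7, -0.2, 7.7]
opening: 0.0291
grasp_force: 60.5
```

Emit:
carry_out --pt "0 0 -0.0005" --pt "0 0 -0.0005" --pt "0 0 -0.0005" --pt "0 0 -0.0005" --pt "0 0 -0.0005" --pt "0 0 -0.0005" --pt "0 0 -0.0005" --pt "0 0 -0.0005" --spin '[0,0,0,0,0,0,0,0]' --fingers '[0.035,0.045,0.06,0.075,0.075,0.075,0.075,0.075]'

```text
clock: 10.0
ee_pos: [0.5496, 0.1994, 0.0082]
tcp_rot: [-3.142, 0.0, 0.513]
wrist_force: [0.3, 0.4, -0.1]
opening: 0.0745
grasp_force: 0.0
```

Emit:
carry_out --pt "0 0 -0.01" --pt "0 0 -0.03" --pt "0 0 -0.05" --pt "0 0 -0.08" --pt "0 0 -0.11" --pt "0 0 -0.14" --pt "0 0 -0.14" --spin '[0,0,0,0,0,0,0]' --fingers '[0.075,0.075,0.075,0.075,0.075,0.075,0.075]'

```text
clock: 10.58
ee_pos: [0.5539, 0.2001, 0.1551]
tcp_rot: [3.141, -0.012, 0.512]
wrist_force: [0.8, 1.3, 0.1]
opening: 0.0748
grasp_force: 0.0
```

```bash
cat > m3.py <<'E'
from fit import *
np.set_printoptions(precision=4,suppress=True)
fs=[imaging.grab_frame(n) for n in("top","scene")]
im=[cv2.resize(f["image"][y:y+150,x:x+190],(760,600)[::1],interpolation=2) for f,x,y in((fs[0],215,160),(fs[1],270,180))]
cv2.imwrite("pics/g4.png",np.hstack([cv2.resize(i,(400,316)) for i in im]))
P=[.607,-.053,.382];M=[]
for f,q in zip(fs,([.582,-.0585,.04],)*2):
    u=proj(f,q);m=mask(f,["cell"],u,12);M.append(m);print(m.sum(),u)
for s,m in((fs,M),(fs[:1],M[:1]),(fs[1:],M[1:])):
    if all(k.sum()>100 for k in m):
        x,c=fit(s,m,cellparts(0),[.582,-.0585,.515]);d=x[:2]-P[:2];cc,ss=np.cos(P[2]),np.sin(P[2])
        print("cell",x,c,"in plate",cc*d[0]+ss*d[1],-ss*d[0]+cc*d[1],x[2]-P[2])
E
python3 m3.py; python3 d.py .5 -.09 .12 .382
```

```text
0 [333.9609 233.5088]
1196 [321.6391 249.7785]
cell [ 0.5817 -0.0592  0.5035] 0.03427787934186477 in plate -0.025763176714791516 0.0036293499010402004 0.12145678199068166
shift [-0.1845  0.2282  0.0279] spin 0.131
{'clock': np.float64(10.7833), 'joint_positions': array([-0.9638,  0.4447,  0.709 ,  1.805 , -0.3359,  1.0171, -1.1808]), 'ee_pos': array([0.5488, 0.1994, 0.1478]), 'tcp_rot': array([-3.141e+00,  1.300e-03,  5.130e-01]), 'wrist_force': array([-0.547 , -0.6404, -0.6646]), 'grasp_force': np.float64(0.0), 'opening': np.float64(0.0748)}
```

View pics/g4.png

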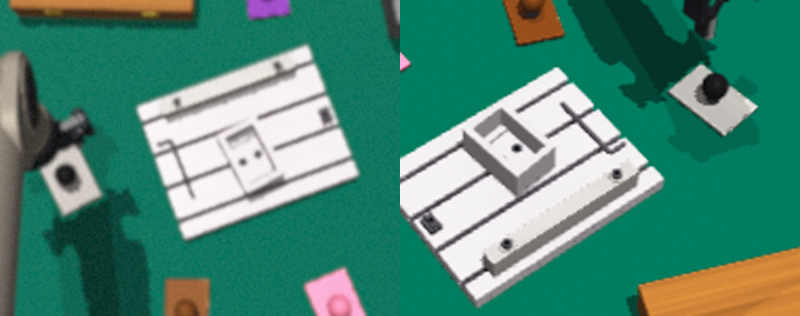

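The cover lies flat on bare worktop at left crop (67,178), right crop (715,98). The cell is open, standing askew at left crop (250,155), with a clear way to the fence. Next I'll put both part-closed fingers behind its rear face, parallel to the fence, so they square it up as they push.

```bash
python3 d.py .5075 -.095 .12 .382
```

```text
shift [-0.1804  0.2363  0.0279] spin 0.131
{'clock': np.float64(10.7833), 'joint_positions': array([-0.9638,  0.4447,  0.709 ,  1.805 , -0.3359,  1.0171, -1.1808]), 'ee_pos': array([0.5488, 0.1994, 0.1478]), 'tcp_rot': array([-3.141e+00,  1.300e-03,  5.130e-01]), 'wrist_force': array([-0.547 , -0.6404, -0.6646]), 'grasp_force': np.float64(0.0), 'opening': np.float64(0.0748)}
```

Emit:
carry_out --pt "-0.18 0.236 0" --pt "-0.18 0.236 0" --pt "-0.18 0.236 0" --pt "-0.18 0.236 0" --pt "-0.18 0.236 0" --pt "-0.18 0.236 0" --pt "-0.18 0.236 0" --pt "-0.18 0.236 0.01" --pt "-0.18 0.236 0.027" --pt "-0.18 0.236 0.027" --pt "-0.18 0.236 0.027" --pt "-0.18 0.236 0.027" --spin '[0.131,0.131,0.131,0.131,0.131,0.131,0.131,0.131,0.131,0.131,0.131,0.131]' --fingers '[0.025,0.025,0.025,0.025,0.025,0.025,0.025,0.025,0.025,0.025,0.025,0.025]'

```text
clock: 11.78
ee_pos: [0.5085, -0.0938, 0.121]
tcp_rot: [-3.141, 0.001, 0.383]
wrist_force: [0.5, 0.4, -0.7]
opening: 0.0248
grasp_force: 0.0
```

```bash
python3 d.py .5075 -.095 .025 .382
```

```text
shift [-0.0013  0.0007  0.096 ] spin 0.001
{'clock': np.float64(11.7833), 'joint_positions': array([-0.5565,  0.3816,  0.807 ,  1.9861, -0.3457,  0.9155, -0.7582]), 'ee_pos': array([ 0.5085, -0.0938,  0.121 ]), 'tcp_rot': array([-3.1413e+00,  1.0000e-03,  3.8300e-01]), 'wrist_force': array([ 0.4687,  0.4496, -0.7085]), 'grasp_force': np.float64(0.0), 'opening': np.float64(0.0248)}
```

Emit:
carry_out --pt "-0.002 0.0005 0.02" --pt "-0.002 0.0005 0.045" --pt "-0.002 0.0005 0.065" --pt "-0.002 0.0005 0.08" --pt "-0.002 0.0005 0.09" --pt "-0.002 0.0005 0.095" --pt "-0.002 0.0005 0.095" --pt "-0.002 0.0005 0.095" --spin '[0.001,0.001,0.001,0.001,0.001,0.001,0.001,0.001]' --fingers '[0.025,0.025,0.025,0.025,0.025,0.025,0.025,0.025]'

```text
clock: 12.45
ee_pos: [0.5076, -0.0957, 0.0269]
tcp_rot: [3.141, -0.001, 0.381]
wrist_force: [0.8, -0.2, 0.0]
opening: 0.0247
grasp_force: 0.0
```

```bash
python3 d.py .5075 -.095 .025 .382;python3 - <<'E'
from h import *
a=imaging.grab_frame("scene")["image"][200:320,250:410]
cv2.imwrite("pics/g5.png",cv2.resize(a,None,fx=4,fy=4,interpolation=2))
E
```

```text
shift [ 0.0002 -0.0007  0.0019] spin -0.0007
{'clock': np.float64(12.45), 'joint_positions': array([-0.4441,  0.5232,  0.6883,  2.0517, -0.4947,  0.7326, -0.6335]), 'ee_pos': array([ 0.5076, -0.0957,  0.0269]), 'tcp_rot': array([ 3.1411e+00, -1.0000e-03,  3.8130e-01]), 'wrist_force': array([ 0.8008, -0.2357,  0.0493]), 'grasp_force': np.float64(0.0), 'opening': np.float64(0.0247)}
```

View pics/g5.png

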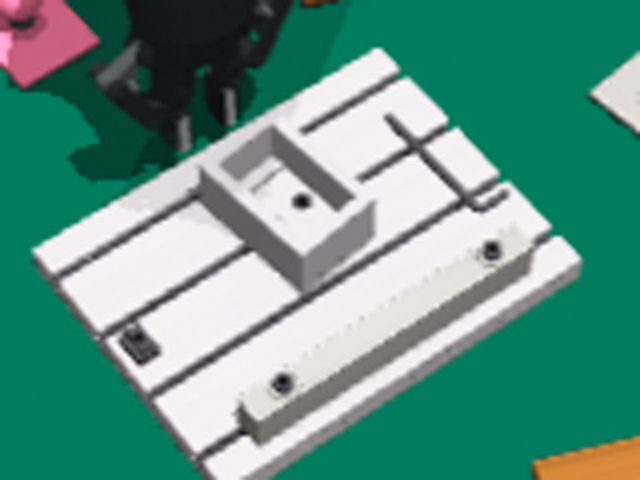

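The fingers stand side by side behind the cell's rear face, at crop (205,120). Pushing slowly.

Emit:
carry_out --pt "0.006 0 0" --pt "0.012 0 0" --pt "0.018 0 0" --pt "0.024 0 0" --pt "0.03 0 0" --pt "0.036 0 0" --pt "0.042 0 0" --pt "0.048 0 0" --pt "0.053 0 0" --pt "0.058 0 0" --pt "0.061 0 0" --pt "0.063 0 0" --spin '[0,0,0,0,0,0,0,0,0,0,0,0]' --fingers '[0.025,0.025,0.025,0.025,0.025,0.025,0.025,0.025,0.025,0.025,0.025,0.025]'

```text
clock: 13.5
ee_pos: [0.5658, -0.0721, 0.0262]
tcp_rot: [3.142, -0.0, 0.381]
wrist_force: [-1.6, -0.4, 1.2]
opening: 0.0249
grasp_force: 0.4
```

```bash
cat > m4.py <<'E'
from fit import *
np.set_printoptions(precision=4,suppress=True)
f=imaging.grab_frame("scene")
cv2.imwrite("pics/g6.png",cv2.resize(f["image"][200:320,250:410],None,fx=4,fy=4,interpolation=2))
P=[.6075,-.0535,.382];cc,ss=np.cos(P[2]),np.sin(P[2])
m=mask(f,["cell"],proj(f,[.61,-.045,.04]),20)
x,c=fit([f],[m],cellparts(0),[.61,-.045,.4]);d=x[:2]-P[:2]
print("cell",x,c,"in plate",cc*d[0]+ss*d[1],-ss*d[0]+cc*d[1],x[2]-P[2])
o=r.get_obs();d=o["ee_pos"][:2]-P[:2];w=o["wrist_force"]
print("tcp plate",cc*d[0]+ss*d[1],-ss*d[0]+cc*d[1],"force along push",cc*w[0]+ss*w[1],-ss*w[0]+cc*w[1],w,o["moment"])
E
python3 m4.py
```

```text
cell [ 0.6165 -0.0502  0.3786] 0.03546793209725552 in plate 0.009539719663555218 -0.00031042200433620227 -0.003352294096730324
tcp plate -0.04560367930673435 -0.0018138824552076677 force along push -0.37219235504438875 -0.48935523661120295 [-0.1629 -0.5928 -0.3488] [-0.012   0.0686  0.0416]
```

View pics/g6.png

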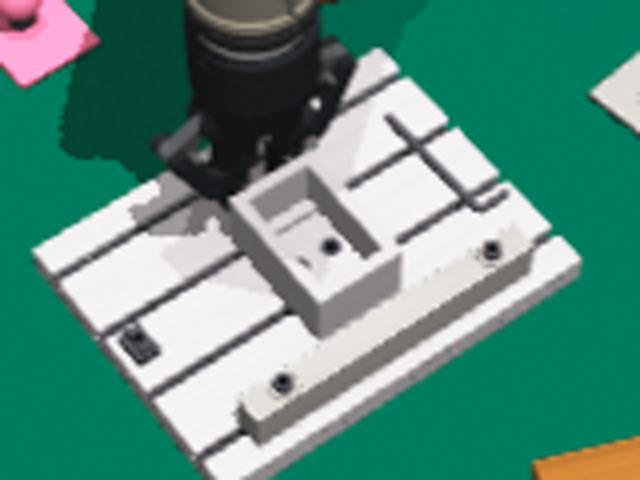

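The cell is squared up, skew near 0, with about 15 mm to go to the fence. I'll creep in.

Emit:
carry_out --pt "0.001 0 0" --pt "0.002 0 0" --pt "0.0035 0 0" --pt "0.005 0 0" --pt "0.0065 0 0" --pt "0.008 0 0" --pt "0.009 0 0" --pt "0.01 0 0" --pt "0.011 0 0" --pt "0.0115 0 0" --pt "0.012 0 0" --pt "0.012 0 0" --spin '[0,0,0,0,0,0,0,0,0,0,0,0]' --fingers '[0.025,0.025,0.025,0.025,0.025,0.025,0.025,0.025,0.025,0.025,0.025,0.025]'

```text
clock: 14.6
ee_pos: [0.5766, -0.0678, 0.0263]
tcp_rot: [-3.142, -0.0, 0.381]
wrist_force: [-1.1, 0.1, 0.2]
opening: 0.0248
grasp_force: 0.2
```

Emit:
carry_out --pt "0.0005 0 0" --pt "0.001 0 0" --pt "0.0015 0 0" --pt "0.002 0 0" --pt "0.002 0 0" --spin '[0,0,0,0,0]' --fingers '[0.025,0.025,0.025,0.025,0.025]'

```text
clock: 15.02
ee_pos: [0.5785, -0.067, 0.0263]
tcp_rot: [-3.142, -0.0, 0.381]
wrist_force: [-0.0, -0.7, -0.1]
opening: 0.0246
grasp_force: 0.2
```

Emit:
carry_out --pt "0.0005 0 0" --pt "0.001 0 0" --pt "0.0013 0 0" --pt "0.0016 0 0" --pt "0.0016 0 0" --spin '[0,0,0,0,0]' --fingers '[0.025,0.025,0.025,0.025,0.025]'

```text
clock: 15.43
ee_pos: [0.58, -0.0665, 0.0263]
tcp_rot: [-3.142, -0.0, 0.381]
wrist_force: [-0.8, 0.8, 0.0]
opening: 0.025
grasp_force: 0.2
```

```bash
python3 m4.py
```

```text
cell [ 0.6283 -0.0459  0.3715] 0.11358134479521764 in plate 0.022092808647335146 -0.0006864836223988207 -0.010521872968132784
tcp plate -0.030387637956100593 -0.0017781809361171672 force along push -0.0805973363929966 0.49368525521965867 [-0.2588  0.4281  0.4464] [-0.0327  0.0761  0.0128]
```

Emit:
carry_out --pt "0.0003 0 0" --pt "0.0006 0 0" --pt "0.001 0 0" --pt "0.001 0 0" --spin '[0,0,0,0]' --fingers '[0.025,0.025,0.025,0.025]'

```text
clock: 15.87
ee_pos: [0.5808, -0.0661, 0.0263]
tcp_rot: [-3.142, 0.0, 0.381]
wrist_force: [0.2, -1.0, -0.1]
opening: 0.0253
grasp_force: 0.4
```

```bash
cat > w.py <<'E'
from h import *
a=[]
for i in range(3):
    imaging.grab_frame("top");a.append(r.get_obs()["wrist_force"])
c,s=np.cos(.382),np.sin(.382);a=np.array(a);o=r.get_obs()
print("push",(-(a[:,0]*c+a[:,1]*s)).round(2),"lat",(a[:,1]*c-a[:,0]*s).round(2),"z",a[:,2].round(2),o["ee_pos"].round(4),o["clock"])
E
python3 w.py
```

```text
push [0.25 1.08 0.93] lat [ 0.07  0.63 -0.59] z [ 0.63 -0.57 -0.82] [ 0.5808 -0.0661  0.0263] 16.0167
```

Emit:
carry_out --pt "0.0003 0 0" --pt "0.0006 0 0" --pt "0.001 0 0" --pt "0.001 0 0" --pt "0.001 0 0" --spin '[0,0,0,0,0]' --fingers '[0.025,0.025,0.025,0.025,0.025]'

```text
clock: 16.43
ee_pos: [0.5808, -0.0661, 0.0261]
tcp_rot: [-3.141, 0.002, 0.381]
wrist_force: [-3.6, -2.4, 1.2]
opening: 0.025
grasp_force: 2.2
```

Emit:
carry_out --pt "0.0003 0 0" --pt "0.0006 0 0" --pt "0.001 0 0" --pt "0.001 0 0" --pt "0.001 0 0" --spin '[0,0,0,0,0]' --fingers '[0.025,0.025,0.025,0.025,0.025]'

```text
clock: 16.85
ee_pos: [0.5808, -0.0662, 0.026]
tcp_rot: [-3.14, 0.003, 0.38]
wrist_force: [-6.6, -2.4, 2.8]
opening: 0.025
grasp_force: 3.3
```

```bash
python3 w.py
```

```text
push [6.71 5.45 6.78] lat [ 0.43 -0.54  0.53] z [2.4  2.49 2.49] [ 0.5808 -0.0661  0.0259] 17.0
```

Contact at about 6.5 N, with roughly 3 N per mm of command. I'll add a bit more.

Emit:
carry_out --pt "0.0003 0 0" --pt "0.0006 0 0" --pt "0.0009 0 0" --pt "0.0012 0 0" --pt "0.0012 0 0" --pt "0.0012 0 0" --spin '[0,0,0,0,0,0]' --fingers '[0.025,0.025,0.025,0.025,0.025,0.025]'

```text
clock: 17.5
ee_pos: [0.5807, -0.0662, 0.0257]
tcp_rot: [-3.14, 0.005, 0.38]
wrist_force: [-8.0, -3.1, 4.9]
opening: 0.025
grasp_force: 4.3
```

```bash
python3 w.py; python3 m4.py
```

```text
push [9.38 8.4  8.46] lat [0.77 0.59 0.14] z [3.28 4.21 4.09] [ 0.5807 -0.0661  0.0257] 17.65
cell [ 0.6286 -0.0452  0.4093] 0.14895405766282577 in plate 0.02264565205440335 -0.00014092495978174687 0.02733933775524494
tcp plate -0.02959521659034784 -0.0017271949744007194 force along push -8.539415726522524 0.8182258716875319 [-8.2289 -2.424   3.1184] [-0.4561  1.5055  0.098 ]
```

View pics/g6.png

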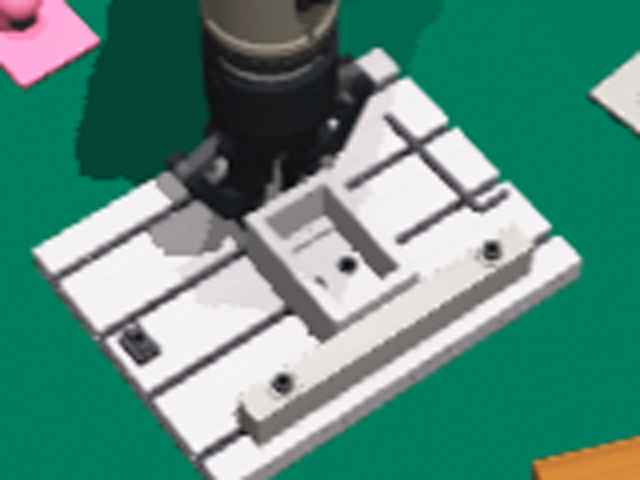

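The cell sits flush and square on the fence, its far end hidden behind the bar's edge along crop (330,335)-(415,275). I'll trim the push slightly and hold.

Emit:
carry_out --pt "0.0002 0 0" --pt "0.0004 0 0" --pt "0.0004 0 0" --pt "0.0004 0 0" --pt "0.0004 0 0" --pt "0.0004 0 0" --pt "0.0004 0 0" --pt "0.0004 0 0" --pt "0.0004 0 0" --pt "0.0004 0 0" --pt "0.0004 0 0" --pt "0.0004 0 0" --spin '[0,0,0,0,0,0,0,0,0,0,0,0]' --fingers '[0.025,0.025,0.025,0.025,0.025,0.025,0.025,0.025,0.025,0.025,0.025,0.025]'

```text
clock: 18.75
ee_pos: [0.5807, -0.0661, 0.0257]
tcp_rot: [-3.14, 0.006, 0.38]
wrist_force: [-8.8, -2.6, 4.9]
opening: 0.0247
grasp_force: 4.6
```

Emit:
carry_out --pt "0 0 0" --pt "0 0 0" --pt "0 0 0" --pt "0 0 0" --pt "0 0 0" --pt "0 0 0" --pt "0 0 0" --pt "0 0 0" --pt "0 0 0" --pt "0 0 0" --spin '[0,0,0,0,0,0,0,0,0,0]' --fingers '[0.025,0.025,0.025,0.025,0.025,0.025,0.025,0.025,0.025,0.025]'

```text
clock: 19.58
ee_pos: [0.5807, -0.0662, 0.0257]
tcp_rot: [-3.14, 0.006, 0.38]
wrist_force: [-8.8, -3.4, 3.8]
opening: 0.0248
grasp_force: 4.6
```

```bash
python3 w.py; python3 - <<'E'
from fit import *
f=imaging.grab_frame("scene");m=mask(f,["cover"],proj(f,[.55,.2,.01]),15);print(m.sum())
print(*fit([f],[m],COVER,[.55,.2,.513]))
E
```

```text
push [9.45 9.8  8.82] lat [0.83 0.7  0.37] z [3.81 3.54 4.25] [ 0.5807 -0.0662  0.0257] 19.7333
711
[0.55015871 0.20022503 0.50051837] 0.04817444219066935
```

The push is steady at about 9.5 N, the cell is flush, and the cover lies flat at z = 0. Handing in.

```bash
python3 -c "
from station import r
print(r.sign_off())"
```

```text
the job is handed in; nothing more can be done
None
```

I handed the job in with the cover lying flat, knob up, on the bare worktop, and the cell square against the fence under a steady push of about 9.5 N; the sign-off returned no verdict.

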